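Switch off the hob, then lift the pan's lid and hold it level

TASK

The frying pan is ready: switch the hob off by pressing the red push button on the white switch box fully down and letting it spring back up. Then take the lid by its handle, lift it straight up off the pan, keeping it level all the way, until it is about 10 cm above the pan's rim, and stay there: the job ends with the robot still holding the lid steady and level over the middle of the pan, so that nothing drips on the hob; do not put it down or let go. Leave the pan, the two spice jars and the wooden spoon where they are.

Things in the scene. Friction and masses are not known exactly. Their poses are not given: they have to be found in the camera images.
- off_button (a joint): travel of the red spring push button on the switch box: 0 = up (at rest), 0.006 m = fully down; it moves straight down, needs about 5 N fully down and springs back by itself
- off_button_top (a point): centre of the upper face of the red round button, 32 mm in diameter; its height is given by this point (about 53 mm above the hob at rest). The button sits on a white flat box, 90 x 110 x 30 mm, with an aluminium top plate, which is fixed to the hob and lies flat
- lid_handle (a point): centre of the lid's handle, an upright bent steel strap loop in the middle of the lid: 52 mm wide along the point's x axis, 19 mm thick along its y axis (solid, nothing goes through it), from 27 mm below this point to 27 mm above. Lid: round steel dome, diameter 260 mm, about 0.4 kg; flat underside 58 mm and top of the dome 25 mm below this point. z axis = up from the lid
- pan_centre (a point): centre of the frying pan's rim circle, at rim height (48 mm above the hob). Black pan, 266 mm across the rim; its steel handle points along the point's -y axis, roughly to the robot, and reaches 300 mm from this centre, up to 65 mm above the hob. At the start the lid rests on the rim. The pan is loose
- spice_jar_a: spice jar with black cap standing upright, diameter 41 mm, height 105 mm, loose; origin at the centre of its underside
- spice_jar_b: second spice jar with black cap standing upright, diameter 41 mm, height 105 mm, loose; origin at the centre of its underside
- spoon: wooden spoon lying flat on the hob, 315 x 45 x 15 mm, long axis = its x axis, loose; origin at the centre of its underside

How it is judged (in metres and radians):
On the way, in this order (a step that is already met when the one before it is completed fails the run):
1. the button is pressed fully down while the lid is still on the pan (value of joint off_button above 0.005 m and z of lid_handle in the frame of pan_centre below 0.07 m and horizontal distance between lid_handle and pan_centre below 0.04 m).
2. the button has sprung back up, the lid still on the pan (value of joint off_button below 0.0015 m and z of lid_handle in the frame of pan_centre below 0.07 m and horizontal distance between lid_handle and pan_centre below 0.04 m), for 0.1 s.
3. the lid is lifted clear of the pan in the fingers (z of lid_handle in the frame of pan_centre above 0.09 m and contact force between lid and the fingers above 1 N), for 0.2 s.
At the end, for the whole second after the job is handed in: The lid is held in the fingers (over 1 N), underside 6 to 16 cm above the pan's rim, within 5 cm of the pan's middle seen from above, tilt under 0.12 rad, still (0.03 m/s, 0.15 rad/s), clear of the pan; the button is up (within 1.5 mm); the pan is within 3 cm of its start (z of lid_handle in the frame of pan_centre between 0.118 and 0.218 m and horizontal distance between lid_handle and pan_centre below 0.05 m and angle between lid_handle's own z axis and vertical below 0.12 rad and linear speed of lid below 0.03 m/s and angular speed of lid below 0.15 rad/s and contact force between lid and the fingers above 1 N and contact force between lid and pan below 0.1 N and value of joint off_button below 0.0015 m and distance of pan_centre from where it was at the start of the episode below 0.03 m); the arm keeps its last pose, push and grip.
It fails at once if the lid is tipped by more than 0.3 rad (angle between lid_handle's own z axis and vertical above 0.3 rad).
It fails at once if the pan is moved by more than 3 cm (distance of pan_centre from where it was at the start of the episode above 0.03 m).
It fails at once if a spice jar or the wooden spoon is moved by more than 2 cm (distance of any of spice_jar_a, spice_jar_b, spoon from where it was at the start of the episode above 0.02 m).
It also fails if it takes over 34 s, if anything falls off the work surface, if the arm or the gripper's body presses on something with over 40 N, if the wrist force passes 120 N, or if a joint passes its speed limit or range.

ROBOT

A 6-joint arm with a two-finger parallel gripper is mounted at the origin on a cart in front of the work surface, level with it; the furniture and walls round the work are solid. World frame = base frame: x ahead of the robot, y to its left, z up, the work surface at z = 0. Lengths are in mm, angles in degrees, forces in N, time in s.
With the tool pointing down it reaches from about 300 to 850 mm from the base axis. Payload 4.2 kg.
Tool frame: the origin (TCP) lies at the very end of the fingers, on their centre line; the grasp point (between the pads) lies 19 mm behind it; z points along the fingers, y is the line along which they close (so a half turn about z gives the same grasp; the last joint's range is limited). The gripper opens to 91 mm and grips with 3 to 60 N. Pads are 32 mm wide; open, the fingers measure 118 mm over their backs; the gripper's body (76 mm by 178 mm) begins 60 mm behind the grasp point.
Start: joints at [-70.13, 18.312, 89.639, -0, 72.044, -1.146], TCP at [206.218, -536.769, 179.776] pointing down, gripper open.
Joint ranges: [-177.97, 177.97], [-48.28, 115.42], [12.27, 149.76], [-77.06, 257.06], [2.81, 150.46], [-146.56, 146.56]. Speed limits (degrees/s): [147.25, 147.25, 180, 180, 180, 180].

INTERFACE

Orientations are given as [roll, pitch, yaw] about the fixed x, y, z axes, in that order (R = Rz(yaw) Ry(pitch) Rx(roll)).
In Python, from workcell import env gives the robot as it stands.
- The arm moves only by the shell command python3 -m pendant 'ROWS' [FORCE]. ROWS is a JSON object of lists of equal length, an entry for each row: "translation": the shift along the tool's x, y, z in mm, a list of three; "roll": the turn about the tool's z in rad; "hand": the closure in counts, from 0 (fully open) to 255 (shut). In form: {"translation": [[dx, dy, dz], ...], "roll": [roll, ...], "hand": [hand, ...]}. A call has exactly 8 rows; each row shifts and turns the commanded pose from where the row before left it, along the tool's axes as they then stand; what a row does not reach is not made up. A row lasts 1/12 s, in which the tool goes at most 41.7 mm and 7.16 degrees, less where a joint would pass 70% of its speed; a pose out of reach is approached as far as the arm can. A call with a gripper value outside its range is refused whole. The fingers move at their own pace and stop on an object; FORCE is the grip in N (left out, the last holds). Time passes only in rows, so rows that do not move let the fingers close, or fill a call up. It gives the time, the measured TCP pose, the force, the opening and the grip force at its end, in the units of the state.
- env.state(): the state, without advancing time (a new reading comes with each control period).
- env.grab_frame(name): name is "side" or "top" or "wrist"; returns a dict with "frame" (384x512x3 uint8, red, green, blue), "z_map" (384x512 float32, mm along the optical axis (not along the pixel's ray), 0 where there is no reading), "fx", "fy", "cx", "cy" (pixels), "pose" (4x4, takes a point from camera to world coordinates). Camera axes: x right, y down, z forward; pixel columns grow to the right and rows downward; lengths in mm; the calibration is good to about 2 mm. A picture is of the moment at which its call begins.
- env.job_done(): hands the job in; it is judged then, once.
Trained networks look in a picture, given as the dict that the camera call returned (one of the last four; its "shot" number tells which), for a name from the list of things; names that differ only in an ending like _2 or _b are one class to them, and where a whole thing is asked for, a point or a joint stands for the part that bears it (a point fixed in the world has none). Each returns a list of dicts, best first, with "score" (0 to 1); they miss things now and then, are a little off and sometimes report something else, mostly with a low value. They report only what shows in the picture. A call takes as long as a camera call.
- env.recognise(picture, label): "rect" ([centre column, centre row, width, height] in pixels, round what is visible of it).
- env.regions_of(picture, label): "pixels" (384x512 bool, what is visible of it) and "rect" ([centre column, centre row, width, height] in pixels, round what is visible of it).
The state is a dict: "time_s": time; "qpos": joint angles; "qvel": joint speeds; "effort": joint torques, N m; "ee_pos": TCP position; "ee_rot": TCP orientation; "force": force on the tool from outside, world axes, zero at the start; "torque": the same for the moment, N m; "gripper_width": finger opening in mm; "gripper_force": force on a finger pad.
Only numpy, scipy, OpenCV 4.12 (cv2) and the standard library are available. Lean on these libraries where they do the work, as an engineer would, in place of code of your own. Each camera call takes 0.05 s, during which the arm holds its last target. There are 200 camera calls.

## Working session

There is one attempt and no reset: what is moved stays moved. The work goes in short steps, Python scripts to look and compute and a shell command to move; the robot and the scene stay as the last step left them, time stands still between calls to the robot, and variables do not carry over. Pictures are saved under pics/ and viewed, at most 10 in all, crops included, and the job is handed in when it is done.

```bash
mkdir -p pics
cat > h.py <<'E'
import numpy as np, cv2
from workcell import env
def pts(p,m):
    v,u=np.nonzero(m&(p["z_map"]>0)); z=p["z_map"][v,u]
    c=np.stack([(u-p["cx"])/p["fx"]*z,(v-p["cy"])/p["fy"]*z,z,np.ones_like(z)])
    return (np.asarray(p["pose"])@c)[:3].T
def save(p,n): cv2.imwrite("pics/"+n,cv2.cvtColor(p["frame"],cv2.COLOR_RGB2BGR))
E
python3 - <<'E'
from h import *
s=env.state();print(s["ee_pos"],s["ee_rot"],s["time_s"],s["force"])
ims=[]
for cam in("top","side"):
    p=env.grab_frame(cam);ims.append(p["frame"])
    for n in("off_button_top","off_button","lid_handle","pan_centre","spice_jar_a","spoon"):
        try:
            for r in env.regions_of(p,n)[:3]:
                q=pts(p,r["pixels"]); 
                if len(q): print(cam,n,round(r["score"],2),np.round(r["rect"]),len(q),np.median(q,0).round(),np.percentile(q,2,axis=0).round(),np.percentile(q,98,axis=0).round())
        except Exception as e: print(n,e)
    f=p["frame"].astype(int); m=(f[...,0]>130)&(f[...,1]<70)&(f[...,2]<70)
    q=pts(p,m); 
    if len(q):print("red",len(q),np.median(q,0),q.min(0),q.max(0))
    save(p,cam+"0.png")
E
```

```text
[ 206.01372291 -536.20028276  178.91029288] [-1.79895023e+02 -3.38632471e-03  2.10148587e+01] 0.0 [ 0.82323038 -0.34346906 -0.96287594]
top off_button_top 0.58 [323. 192.  11.   8.] 113 [ 500. -185.   53.] [ 487. -200.   49.] [ 513. -172.   56.]
top off_button 0.65 [324. 192.  11.  15.] 114 [ 500. -185.   53.] [ 487. -198.   46.] [ 513. -171.   56.]
top lid_handle 0.84 [202. 171. 105. 107.] 8679 [550. 117.  66.] [434.   2.  49.] [672. 240. 108.]
top pan_centre 0.63 [324. 190.  12.  13.] 131 [ 500. -185.   53.] [ 485. -200.   42.] [ 514. -171.   56.]
top pan_centre 0.61 [192. 259.  19.  70.] 727 [330. 134.  60.] [256. 121.  41.] [414. 152.  67.]
top spice_jar_a 0.62 [280. 115.  23.  20.] 349 [687. -73. 105.] [675. -92.  19.] [713. -55. 109.]
top spice_jar_a 0.6 [328. 115.  20.  24.] 415 [ 682. -194.  103.] [ 671. -217.    1.] [ 707. -179.  109.]
top spoon 0.85 [297. 240. 120.  18.] 793 [380. -48.  11.] [ 362. -265.    6.] [399.  23.  16.]
red 132 [ 500.06954157 -184.97988657   52.86173905] [ 484.92896799 -199.89205842   40.05487266] [ 515.89926961 -170.50241825   56.50596441]
side off
[... 358 characters left out ...]
383. -108.   11.] [ 365. -277.   -1.] [401.  26.  15.]
side pan_centre 0.69 [220. 191. 150.  42.] 1182 [487.  31.  41.] [255. -10. -37.] [632. 366.  65.]
side spice_jar_a 0.85 [337. 244.  23.  52.] 966 [ 687. -216.   65.] [ 672. -222.    4.] [ 708. -188.  107.]
side spice_jar_a 0.62 [325. 213.  18.  49.] 667 [690. -91.  68.] [677. -98.   4.] [710. -65. 106.]
side spoon 0.88 [189. 253.  22.  81.] 623 [ 382. -124.   11.] [ 363. -277.   -0.] [398.  22.  15.]
side spoon 0.2 [246. 246.  10.  10.] 141 [ 501. -194.   53.] [ 487. -203.   44.] [ 514. -176.   55.]
red 102 [ 501.71052438 -193.22841384   52.90777533] [ 486.54225894 -237.23339726   -1.34435441] [ 809.04922199 -178.26801114   55.42678313]
```

View pictures.

Run:
```python
from h import *
for cam in("top","side"):
    p=env.grab_frame(cam)
    q=pts(p,np.ones((384,512),bool))
    k=q[(np.abs(q[:,0]-553)<60)&(np.abs(q[:,1]-121)<60)&(q[:,2]>93)]
    print(cam,len(k),k.min(0).round(),k.max(0).round())
    kt=k[k[:,2]>115]
    if len(kt)>3:
        print(len(kt),kt.mean(0),cv2.minAreaRect(kt[:,:2].astype(np.float32)))
    r=env.regions_of(p,"lid_handle")[0]; l=pts(p,r["pixels"]); l=l[(l[:,2]>45)&(l[:,2]<75)]
    print("lid circ",cv2.minEnclosingCircle(l[:,:2].astype(np.float32)),l[:,2].min())
a=cv2.imread("pics/top0.png")[90:310,120:400];b=cv2.imread("pics/side0.png")[120:310,130:400]
cv2.imwrite("pics/both.png",np.vstack([cv2.resize(a,(400,300)),cv2.resize(b,(400,290))]))
```

```text
top 183 [529. 100.  93.] [575. 141. 134.]
164 [552.96055367 120.84161563 127.25715885] ((553.243408203125, 120.92003631591797), (18.488811492919922, 47.71013259887695), 49.17420959472656)
lid circ ((553.3442993164062, 121.96674346923828), 133.90626525878906) 45.536312297359586
side 162 [533.  97.  93.] [578. 140. 133.]
85 [556.93419666 114.30392995 124.70346403] ((553.8778076171875, 117.8028793334961), (21.179893493652344, 45.44083786010742), 56.927642822265625)
lid circ ((560.2903442382812, 158.4204864501953), 172.3411865234375) 46.05021089839613
```

View pics/both.png

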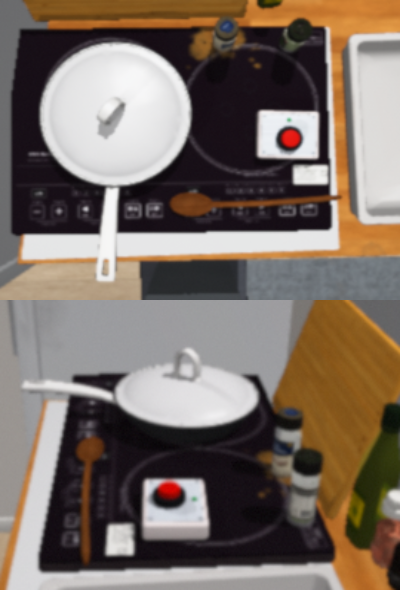

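The picture shows the lid with its strap loop (top view, about (111,111) in the crop). The loop runs lower-left to upper-right, matching the measured thin axis at about 49°. The red button is at (290,138), roughly (500,-187,53) in the world, and nothing stands near it. I'm moving above the button with the fingers closed.

```bash
python3 -m pendant '{"translation":[[12,-6.6,0],[22,-12.2,0],[28,-15.5,0],[28,-15.5,0],[28,-15.5,0],[28,-15.5,0],[28,-15.5,0],[28,-15.5,0]],"roll":[0,0,0,0,0,0,0,0],"hand":[255,255,255,255,255,255,255,255]}' 20
python3 -m pendant '{"translation":[[28,-15.5,0],[28,-15.5,0],[28,-15.5,10],[28,-15.5,15],[28,-15.5,15],[25,-13.8,15],[20,-11.1,15],[13,-7.2,10]],"roll":[0,0,0,0,0,0,0,0],"hand":[255,255,255,255,255,255,255,255]}'
python3 - <<'E'
from h import *
p=env.grab_frame("wrist");save(p,"w1.png")
for r in env.regions_of(p,"off_button_top")[:2]:
    q=pts(p,r["pixels"]);print(r["score"],r["rect"],len(q),np.median(q,0),q.min(0),q.max(0))
s=env.state();print(s["ee_pos"],s["ee_rot"],s["gripper_width"],s["force"])
E
```

```text
time_s: 1.57
ee_pos: [355.7, -357.7, 179.9]
ee_rot: [-180.0, -0.0, 21.0]
force: [0.3, -0.5, 0.0]
gripper_width: 41.3
gripper_force: 0.0
time_s: 2.23
ee_pos: [500.8, -183.4, 98.5]
ee_rot: [-179.9, 0.0, 21.1]
force: [0.3, 0.2, -0.5]
gripper_width: 0.8
gripper_force: 0.0
0.59 [262.2, 197.2, 33.1, 24.5] 649 [ 504.63443675 -182.28786023   53.56848605] [ 491.01340473 -199.11708942   42.8518724 ] [ 515.11403912 -169.41657212   56.12174681]
[ 500.03292706 -183.53439597   97.98022209] [-1.79822353e+02  1.30478291e-01  2.12130988e+01] 0.40363659125814616 [-0.80241774  0.05308113 -0.73449093]
```

View pics/w1.png

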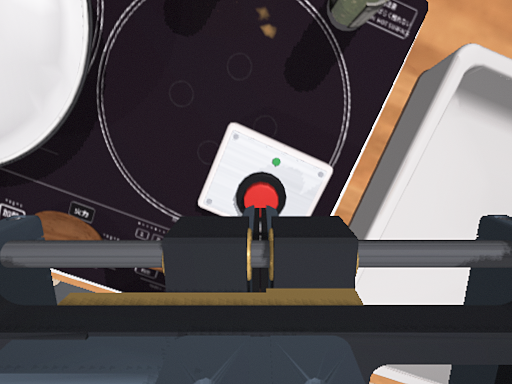

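The wrist view shows the closed fingertips right over the red button, at (262,197). The TCP is within about 2 mm of its centre, so I'm descending to just above it, then pressing in small steps.

```bash
python3 -m pendant '{"translation":[[1,1,10],[0,0,12],[0,0,10],[0,0,6],[0,0,3],[0,0,2],[0,0,2],[0,0,2]],"roll":[0,0,0,0,0,0,0,0],"hand":[255,255,255,255,255,255,255,255]}'
python3 -m pendant '{"translation":[[0,0,1],[0,0,1],[0,0,1],[0,0,1],[0,0,0],[0,0,0],[0,0,0],[0,0,0]],"roll":[0,0,0,0,0,0,0,0],"hand":[255,255,255,255,255,255,255,255]}'
```

```text
time_s: 3.0
ee_pos: [501.8, -187.6, 53.1]
ee_rot: [180.0, -0.0, 21.0]
force: [-0.3, -0.2, 0.4]
gripper_width: 0.6
gripper_force: 0.0
time_s: 3.67
ee_pos: [501.6, -187.2, 48.8]
ee_rot: [180.0, -0.0, 21.0]
force: [0.8, -0.1, -0.7]
gripper_width: 0.4
gripper_force: 0.0
```

```bash
python3 -m pendant '{"translation":[[0,0,1],[0,0,0],[0,0,1],[0,0,0],[0,0,0],[0,0,0],[0,0,0],[0,0,0]],"roll":[0,0,0,0,0,0,0,0],"hand":[255,255,255,255,255,255,255,255]}'
python3 - <<'E'
from h import *
p=env.grab_frame("side");print(env.state()["force"],env.state()["ee_pos"])
for r in env.regions_of(p,"off_button_top")[:1]:
    q=pts(p,r["pixels"]);print(len(q),np.median(q,0),q.min(0),q.max(0))
cv2.imwrite("pics/s1.png",cv2.resize(cv2.cvtColor(p["frame"],cv2.COLOR_RGB2BGR)[190:290,190:310],(600,500)))
E
```

```text
time_s: 4.33
ee_pos: [501.5, -187.3, 46.8]
ee_rot: [180.0, -0.0, 21.0]
force: [-0.2, -0.3, 0.2]
gripper_width: 0.6
gripper_force: 0.0
[ 0.01869211  0.2349899  -0.37180981] [ 501.50936865 -187.25682804   46.77467367]
149 [ 500.80633319 -193.80610093   52.59614858] [ 486.44669649 -205.56826884   41.43203183] [ 516.09236425 -172.96436293   55.1605892 ]
```

View pics/s1.png

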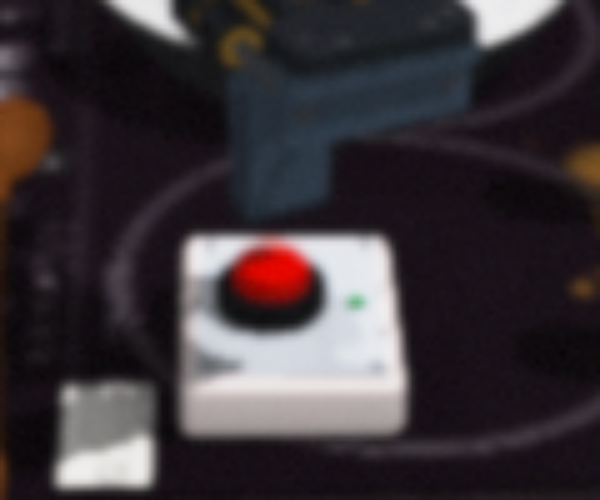

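The side picture shows the fingertips (crop (280,215)) not touching the button (crop (270,270)), although the pose says they should be. I'll measure the finger tips with the depth map.

Run:
```python
from h import *
for c in("side","top","wrist"):
    p=env.grab_frame(c); print(c,np.asarray(p["pose"]).round(2).tolist(),p["fx"])
    q=pts(p,np.ones((384,512),bool)); k=q[(abs(q[:,0]-501)<70)&(abs(q[:,1]+180)<80)&(q[:,2]>57)]
    print(len(k)); 
    if len(k):
        print(k.min(0).round(),k.max(0).round())
        for lo in range(57,180,15):
            b=k[(k[:,2]>=lo)&(k[:,2]<lo+15)]
            if len(b): print(lo,len(b),b.min(0).round(),b.max(0).round(),b.mean(0).round())
    if c=="side":
        m=np.zeros((384,512),bool)
        for (u,v) in((246,232),(246,229),(240,230),(252,226),(244,245)):
            m[:]=0;m[v,u]=1;print(u,v,pts(p,m).round(),p["frame"][v,u])
```

```text
side [[1.0, -0.02, 0.08, 446.18], [-0.08, -0.45, 0.89, -910.25], [0.02, -0.89, -0.45, 537.89], [0.0, 0.0, 0.0, 1.0]] 415.63257143865013
10542
[ 431. -260.   81.] [ 571. -112.  511.]
72 32 [ 486. -204.   81.] [ 523. -188.   87.] [ 503. -195.   84.]
87 111 [ 486. -205.   87.] [ 523. -188.  102.] [ 503. -197.   95.]
102 113 [ 484. -205.  102.] [ 524. -185.  117.] [ 503. -198.  109.]
117 61 [ 484. -207.  117.] [ 501. -184.  132.] [ 492. -198.  124.]
132 55 [ 484. -209.  132.] [ 499. -183.  146.] [ 491. -199.  139.]
147 27 [ 443. -260.  147.] [ 568. -122.  162.] [ 509. -206.  158.]
162 304 [ 441. -260.  162.] [ 567. -121.  177.] [ 495. -204.  171.]
177 384 [ 440. -260.  177.] [ 571. -124.  192.] [ 489. -197.  183.]
246 232 [[ 504. -197.   84.]] [33 37 47]
246 229 [[ 504. -201.   94.]] [44 56 70]
240 230 [[ 492. -205.   94.]] [36 47 56]
252 226 [[ 516. -196.   97.]] [48 60 72]
244 245 [[ 500. -200.   55.]] [226   7   0]
top [[-0.02, -1.0, 0.06, 469.5], [-1.0, 0.02, -0.01, -17.08], [0.01, -0.06, -1.0, 939.15], [0.0, 0.0, 0.0, 1.0]] 353.3681491054688
7770
[ 431. -252.  174.] [ 562. -100.  54
[... 167 characters left out ...]
65.09], [-0.93, -0.35, -0.09, -163.14], [-0.0, 0.24, -0.97, 252.47], [0.0, 0.0, 0.0, 1.0]] 289.13112820902825
66572
[ 479. -260.   81.] [ 566. -100.  212.]
72 45 [ 516. -187.   81.] [ 521. -174.   87.] [ 518. -181.   84.]
87 244 [ 515. -190.   87.] [ 522. -172.  102.] [ 518. -181.   95.]
102 197 [ 515. -186.  102.] [ 521. -175.  117.] [ 518. -181.  110.]
117 196 [ 516. -185.  117.] [ 521. -176.  132.] [ 518. -181.  124.]
132 389 [ 495. -192.  132.] [ 517. -179.  145.] [ 502. -187.  138.]
147 388 [ 479. -255.  155.] [ 566. -104.  162.] [ 522. -181.  161.]
162 11252 [ 480. -260.  162.] [ 566. -100.  177.] [ 529. -176.  172.]
177 19882 [ 491. -260.  177.] [ 558. -107.  192.] [ 529. -174.  183.]
```

Both cameras put the real fingertips at z≈81, about 34 mm above the reported TCP, while x and y agree. The reported height is biased, so from here I'll rely on the cameras. I'm going down by the visible gap of about 28 mm, then pressing carefully.

```bash
python3 -m pendant '{"translation":[[0,0,5],[0,0,6],[0,0,5],[0,0,3],[0,0,2],[0,0,1],[0,0,0],[0,0,0]],"roll":[0,0,0,0,0,0,0,0],"hand":[255,255,255,255,255,255,255,255]}'
cat >> h.py <<'E'
def tip(c,x,y,zmin,r=25):
    p=env.grab_frame(c);q=pts(p,np.ones((384,512),bool))
    k=q[(abs(q[:,0]-x)<r)&(abs(q[:,1]-y)<r)&(q[:,2]>zmin)]
    lo=np.percentile(k[:,2],1);b=k[k[:,2]<lo+15];print(c,"tip z",k[:,2].min().round(1),"band",b.min(0).round(),b.max(0).round());return p
E
python3 - <<'E'
from h import *
tip("side",501,-187,57);tip("wrist",501,-187,57);print(env.state()["force"],env.state()["qpos"])
E
```

```text
time_s: 5.25
ee_pos: [501.6, -187.3, 24.8]
ee_rot: [180.0, -0.0, 21.0]
force: [0.3, -0.6, 0.5]
gripper_width: 0.3
gripper_force: 0.0
side tip z 58.1 band [ 486. -205.   58.] [ 524. -188.   77.]
wrist tip z 60.0 band [ 515. -190.   60.] [ 522. -172.   82.]
[ 0.09603475 -0.0286619   0.29564869] [-2.16988478e+01  2.32585435e+01  1.07085648e+02 -4.59076026e-03
  4.96196745e+01  4.72851724e+01]
```

```bash
python3 -m pendant '{"translation":[[0,0,2],[0,0,2],[0,0,1],[0,0,1],[0,0,1],[0,0,1],[0,0,0],[0,0,0]],"roll":[0,0,0,0,0,0,0,0],"hand":[255,255,255,255,255,255,255,255]}'
python3 -m pendant '{"translation":[[0,0,1],[0,0,0],[0,0,1],[0,0,0],[0,0,0],[0,0,0],[0,0,0],[0,0,0]],"roll":[0,0,0,0,0,0,0,0],"hand":[255,255,255,255,255,255,255,255]}'
```

```text
time_s: 6.02
ee_pos: [501.4, -187.2, 16.8]
ee_rot: [-180.0, 0.0, 21.0]
force: [-0.6, -0.1, 0.9]
gripper_width: 0.4
gripper_force: 1.3
time_s: 6.68
ee_pos: [501.4, -187.2, 14.8]
ee_rot: [-180.0, 0.0, 21.0]
force: [-1.6, 0.8, 4.7]
gripper_width: 0.2
gripper_force: 1.9
```

```bash
python3 -m pendant '{"translation":[[0,0,1],[0,0,0],[0,0,0],[0,0,1],[0,0,0],[0,0,0],[0,0,0],[0,0,0]],"roll":[0,0,0,0,0,0,0,0],"hand":[255,255,255,255,255,255,255,255]}'
```

```text
time_s: 7.35
ee_pos: [501.4, -187.2, 13.1]
ee_rot: [180.0, 0.0, 21.0]
force: [-2.3, 1.7, 7.2]
gripper_width: 0.6
gripper_force: 3.4
```

```bash
python3 -m pendant '{"translation":[[0,0,1],[0,0,0],[0,0,0],[0,0,1],[0,0,0],[0,0,0],[0,0,0],[0,0,0]],"roll":[0,0,0,0,0,0,0,0],"hand":[255,255,255,255,255,255,255,255]}'
python3 - <<'E'
from h import *
p=tip("side",501,-187,43)
f=p["frame"].astype(int);q=pts(p,(f[...,0]>130)&(f[...,1]<70)&(f[...,2]<70));q=q[abs(q[:,0]-501)<30];print(len(q),np.median(q,0),np.percentile(q,90,axis=0))
E
```

```text
time_s: 8.02
ee_pos: [501.5, -187.2, 12.8]
ee_rot: [180.0, -0.0, 21.0]
force: [-5.6, 2.9, 18.9]
gripper_width: 0.1
gripper_force: 9.7
side tip z 43.0 band [ 480. -212.   43.] [ 524. -172.   58.]
29 [ 504.80625225 -198.09965467   46.54148072] [ 511.0908142  -194.98052695   48.03907779]
```

The button is bottomed: force has jumped to 19 N and its top is at about 47 mm. I'm rising, turning to the handle's yaw (139°), and opening.

```bash
python3 -m pendant '{"translation":[[0,0,-3],[0,0,-5],[0,0,-15],[0,0,-25],[0,0,-30],[0,0,-30],[0,0,-25],[0,0,-10]],"roll":[0,0,-0.12,-0.12,-0.12,-0.12,-0.12,-0.12],"hand":[255,255,255,255,255,255,255,255]}'
python3 -m pendant '{"translation":[[0,0,0],[0,0,0],[0,0,0],[0,0,0],[0,0,0],[0,0,0],[0,0,0],[0,0,0]],"roll":[-0.12,-0.12,-0.12,-0.12,-0.12,-0.12,-0.12,-0.12],"hand":[0,0,0,0,0,0,0,0]}'
python3 - <<'E'
from h import *
p=env.grab_frame("side")
f=p["frame"].astype(int);q=pts(p,(f[...,0]>130)&(f[...,1]<70)&(f[...,2]<70));q=q[abs(q[:,0]-501)<30];print(len(q),np.median(q,0))
s=env.state();y=np.radians(s["ee_rot"][2]);d=np.array([553.3,120.5])-s["ee_pos"][:2]
print(s["ee_pos"],s["ee_rot"],s["qpos"],d@[np.cos(y),np.sin(y)],d@[np.sin(y),-np.cos(y)])
E
```

```text
time_s: 8.73
ee_pos: [504.2, -188.3, 157.4]
ee_rot: [179.5, -0.0, 62.6]
force: [0.5, -0.1, -0.8]
gripper_width: 0.6
gripper_force: 0.0
time_s: 9.4
ee_pos: [502.1, -187.4, 153.3]
ee_rot: [180.0, 0.0, 117.6]
force: [-0.9, 0.1, 0.6]
gripper_width: 50.9
gripper_force: 0.0
110 [ 501.12805151 -193.92169813   52.69047225]
[ 502.0228702  -187.49182859  153.33268948] [1.79976900e+02 4.34826725e-02 1.17824421e+02] [-2.17015691e+01  1.58464332e+01  9.71970335e+01 -1.15800452e-02
  6.69084619e+01 -4.95214622e+01] 248.4481618791121 189.10796221996873
```

```bash
python3 -m pendant '{"translation":[[8,6,0],[14,10.5,0],[17,13,0],[17,13,0],[17,13,0],[17,13,0],[17,13,0],[17,13,0]],"roll":[0,0,0,0,0,0,0,0],"hand":[0,0,0,0,0,0,0,0]}'
python3 -m pendant '{"translation":[[17,13,0],[17,13,0],[17,13,0],[17,13,0],[17,13,0],[17,13,0],[14,10.5,0],[8,6,0]],"roll":[0,0,0,0,0,0,0,0],"hand":[0,0,0,0,0,0,0,0]}'
python3 -m pendant '{"translation":[[0,0,0],[0,0,0],[0,0,0],[0,0,0],[0,0,0],[0,0,0],[0,0,0],[0,0,0]],"roll":[-0.12,-0.12,-0.10,-0.03,0,0,0,0],"hand":[0,0,0,0,0,0,0,0]}'
python3 - <<'E'
from h import *
s=env.state();print(s["ee_pos"],s["ee_rot"],s["gripper_width"])
p=env.grab_frame("wrist");save(p,"w2.png")
q=pts(p,np.ones((384,512),bool));k=q[(np.abs(q[:,0]-553)<45)&(np.abs(q[:,1]-121)<45)&(q[:,2]>100)&(q[:,2]<150)]
print(len(k),k.min(0),k.max(0),k.mean(0));kt=k[k[:,2]>110]
if len(kt)>5: print(cv2.minAreaRect(kt[:,:2].astype(np.float32)))
q=q[q[:,2]>150];print("fingers",q[:,2].min())
b=q[q[:,2]<q[:,2].min()+25];print(b.min(0),b.max(0),b.mean(0))
p=env.grab_frame("side");save(p,"s2.png");q=pts(p,np.ones((384,512),bool));q=q[(np.abs(q[:,0]-553)<100)&(np.abs(q[:,1]-121)<100)&(q[:,2]>150)];b=q[q[:,2]<q[:,2].min()+25];print("side",b.min(0),b.max(0))
E
```

```text
time_s: 10.12
ee_pos: [529.0, -31.9, 153.6]
ee_rot: [180.0, 0.0, 117.1]
force: [-0.2, 0.4, -0.7]
gripper_width: 91.1
gripper_force: 0.0
time_s: 10.78
ee_pos: [556.1, 122.4, 153.5]
ee_rot: [180.0, -0.0, 117.2]
force: [-1.0, -0.8, -0.6]
gripper_width: 91.1
gripper_force: 0.0
time_s: 11.45
ee_pos: [555.8, 119.8, 153.7]
ee_rot: [180.0, 0.0, 138.4]
force: [0.9, 0.2, -0.3]
gripper_width: 91.2
gripper_force: 0.0
[555.83759676 119.79612838 153.69731109] [1.79999828e+02 4.45095467e-03 1.38401106e+02] 91.199243445334
1275 [528.32208786 102.60179806 100.16455544] [574.45416323 144.3191984  133.7167749 ] [548.70672938 125.7160925  126.22920892]
((551.7655029296875, 123.11388397216797), (18.871875762939453, 47.25669479370117), 50.53235626220703)
fingers 150.04285086898375
[553.62457052 327.55454641 150.04285087] [568.18631531 331.56013021 156.78257758] [559.0247166  329.86832021 152.18320319]
side [510.40096804  63.47351478 187.50016749] [607.29583338 164.5853911  212.30069453]
```

View pics/w2.png

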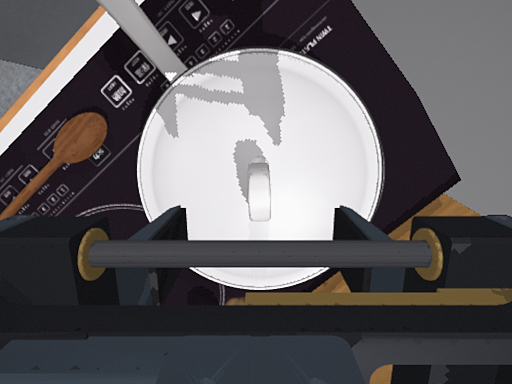

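View pics/s2.png

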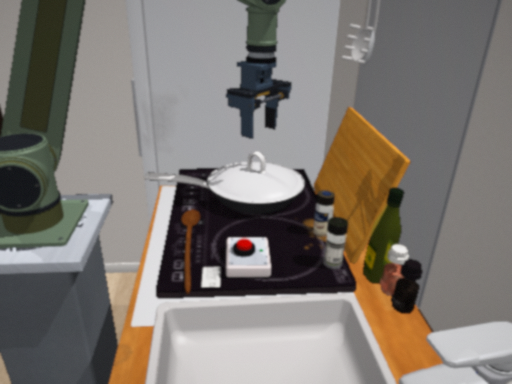

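The wrist view shows the strap handle at (259,190), centred between the open fingers and aligned with them. The side view shows the fingers above it, with tips at z≈187. I'm descending 95 mm and closing gently.

```bash
python3 -m pendant '{"translation":[[1,-0.5,8],[1,0,14],[1,0,14],[0,0,14],[0,0,14],[0,0,12],[0,0,8],[0,0,4]],"roll":[-0.02,0,0,0,0,0,0,0],"hand":[0,0,0,0,0,0,0,0]}'
python3 - <<'E'
from h import *
p=tip("side",553,121,85,70);s=env.state();print(s["ee_pos"],s["force"])
cv2.imwrite("pics/s3.png",cv2.resize(cv2.cvtColor(p["frame"],cv2.COLOR_RGB2BGR)[80:230,180:330],(600,600)))
E
```

```text
time_s: 12.22
ee_pos: [552.3, 121.2, 64.2]
ee_rot: [-179.9, -0.1, 139.6]
force: [-0.0, 1.2, 0.5]
gripper_width: 91.2
gripper_force: 0.0
side tip z 85.0 band [509.  65.  85.] [604. 167. 117.]
[552.25177241 121.19113322  64.08044165] [ 0.3154232   0.44268345 -0.41556974]
```

View pics/s3.png

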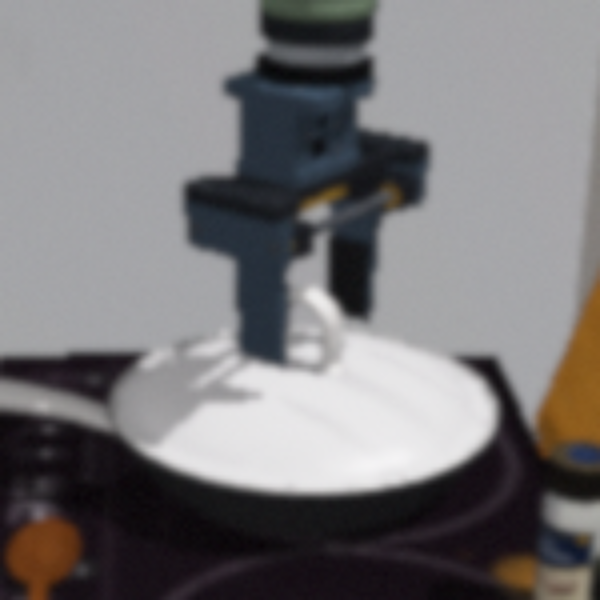

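The side view shows the fingers straddling the handle with tips just above the dome, at z≈98. I'm going down 6 mm more and closing.

```bash
python3 -m pendant '{"translation":[[0,0,2],[0,0,2],[0,0,2],[0,0,0],[0,0,0],[0,0,0],[0,0,0],[0,0,0]],"roll":[0,0,0,0,0,0,0,0],"hand":[0,0,0,60,120,160,200,220]}' 40
python3 -m pendant '{"translation":[[0,0,0],[0,0,0],[0,0,0],[0,0,0],[0,0,0],[0,0,0],[0,0,0],[0,0,0]],"roll":[0,0,0,0,0,0,0,0],"hand":[255,255,255,255,255,255,255,255]}' 40
```

```text
time_s: 12.93
ee_pos: [553.4, 121.4, 59.9]
ee_rot: [180.0, 0.0, 139.6]
force: [-0.4, 0.1, -0.5]
gripper_width: 60.8
gripper_force: 0.0
time_s: 13.6
ee_pos: [553.1, 121.3, 59.7]
ee_rot: [-180.0, -0.0, 139.6]
force: [-0.2, -0.8, 0.9]
gripper_width: 19.5
gripper_force: 40.0
```

Gripped at 19.5 mm, which matches the 19 mm handle. I'm lifting gently, 110 mm straight up.

```bash
python3 -m pendant '{"translation":[[0,0,-1],[0,0,-2],[0,0,-4],[0,0,-6],[0,0,-8],[0,0,-9],[0,0,-10],[0,0,-10]],"roll":[0,0,0,0,0,0,0,0],"hand":[255,255,255,255,255,255,255,255]}'
python3 -m pendant '{"translation":[[0,0,-10],[0,0,-10],[0,0,-10],[0,0,-8],[0,0,-6],[0,0,-4],[0,0,-2],[0,0,0]],"roll":[0,0,0,0,0,0,0,0],"hand":[255,255,255,255,255,255,255,255]}'
python3 -m pendant '{"translation":[[0,0,0],[0,0,0],[0,0,0],[0,0,0],[0,0,0],[0,0,0],[0,0,0],[0,0,0]],"roll":[0,0,0,0,0,0,0,0],"hand":[255,255,255,255,255,255,255,255]}'
python3 - <<'E'
from h import *
p=env.grab_frame("side");r=env.regions_of(p,"lid_handle")[0];q=pts(p,r["pixels"]);print(r["score"],r["rect"],q.min(0),q.max(0),np.median(q,0))
# rim of the lid: plane fit on lowest visible edge
q=q[(q[:,2]>130)];c=q[q[:,2]<np.percentile(q[:,2],12)];print(c.min(0),c.max(0))
A=np.c_[q[:,:2]-[553,121],np.ones(len(q))];print(np.linalg.lstsq(A,q[:,2],rcond=None)[0])
cv2.imwrite("pics/s4.png",cv2.resize(cv2.cvtColor(p["frame"],cv2.COLOR_RGB2BGR)[50:250,140:340],(600,600)))
E
```

```text
time_s: 14.27
ee_pos: [553.5, 121.4, 111.1]
ee_rot: [180.0, 0.0, 139.6]
force: [0.5, 0.3, -5.9]
gripper_width: 19.1
gripper_force: 40.0
time_s: 14.93
ee_pos: [553.3, 121.4, 159.9]
ee_rot: [180.0, 0.0, 139.6]
force: [-0.3, 1.3, -5.8]
gripper_width: 19.1
gripper_force: 40.0
time_s: 15.6
ee_pos: [553.2, 121.4, 159.7]
ee_rot: [-180.0, 0.0, 139.6]
force: [-0.4, -0.4, -5.3]
gripper_width: 19.2
gripper_force: 40.0
0.78 [257.2, 143.6, 98.3, 46.6] [418.77729772 -13.7109165   11.58940159] [712.5425734  344.88706935 226.07157453] [550.48956417  66.34072461 164.88993663]
[423.61996051 -10.9717072  147.86779528] [684.1973644  227.20098538 151.26664155]
[1.10380148e-02 1.01693829e-01 1.70494990e+02]
```

View pics/s4.png

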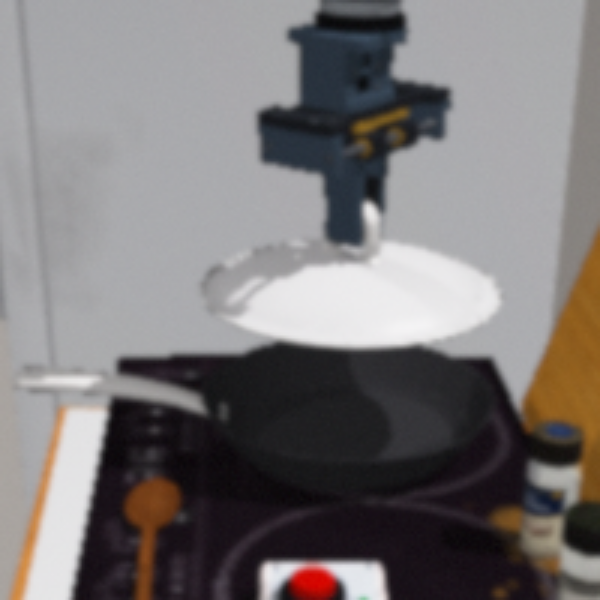

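The lid hangs level over the pan: its edge reads z 148–151 all round, about 100 mm above the rim. The button is up and the pan is in place, so I'm handing in.

```bash
python3 -c "
from workcell import env
print(env.job_done())"
```

```text
the job is handed in; nothing more can be done
None
```

I pressed the red button fully down and it sprang back up. The lid is now held level and still, about 10 cm above the rim over the middle of the pan, and the job is handed in; no verdict came back.

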